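# Clock a side-outlet connector in its soldering stand

### The job

Get the connector ready for soldering in its stand. Pull the stand's spring clamp by its knob out to its stop, then, keeping the connector down in its cup, turn it until its side outlet points straight at the arrow on the base, and push the clamp home again. Leave the other things on the bench where they are.

Things in the scene. Friction and masses are not known exactly. Their poses are not given: they have to be found in the camera images.
- stand: Fixed stand: round dark steel base 196 mm across, 12 mm thick, with a slotted aluminium cup (inner diameter 58, outer 72 mm, rim 36 mm above the bench) at its centre and a 60 mm wide tail plate along its own -y, ending 170 mm from the centre, which carries the clamp slide. Origin: cup's centre at bench level; z up. The clamp slides out along -y.
- clamp_knob (a point): Centre of the upright round black knob (24 mm diameter, free from 44 to 75 mm above the bench; this point is 55 mm above the bench) on the outer end of the clamp slide, 108 mm from the cup's axis when home and 138 mm when out. It moves with the clamp; axes parallel to the stand's.
- clamp (a joint): Clamp slide, in m: about 0 (-0.002 to 0.001) when home, its rubber pad against the connector's barrel; +0.030 when pulled out to its stop, away from the cup. A spring resists the pull and a friction brake holds it wherever it is left: pulling out takes about 5 to 7 N, pushing home 1 to 3 N.
- pointer: Flat white arrow fixed on the base plate, 5 mm high, its sharp end towards the cup, from 66 to 97 mm from the cup's axis. Set at a different place round the cup each time. Origin on the cup's axis, 12 mm above the bench; its +x runs from the axis along the arrow.
- mark (a point): Sharp end of the arrow: 66 mm from the cup's axis along the pointer's +x, 17 mm above the bench.
- connector: Loose connector (98 mm tall, 0.25 kg) upright in the cup with 1 mm play. Origin: centre of its underside, 12 mm above the bench. +x points along its outlet. From below: aluminium barrel 56 mm diameter, 38 mm high; black housing 54 mm diameter up to 62 mm, with the outlet; round ribbed grip 44 mm diameter from 62 to 98 mm (74 to 110 mm above the bench), gripped from above at any yaw.
- outlet_tip (a point): End of the connector's side outlet: a horizontal round spout 20 mm in diameter (25 mm nut at its end), reaching 65 mm from the axis along the connector's +x, its centre line 50 mm above the connector's underside (62 mm above the bench).
- spool: Bystander: white solder spool standing on end, 60 mm diameter, 52 mm tall, near the clamp's tail. Origin: centre of its underside.
- screwdriver: Bystander: screwdriver 160 mm long lying beside the clamp's tail, under 30 mm high, along its own x. Origin under its middle.
- straight_connector: Bystander: round connector without a side outlet, standing on the bench, 56 mm diameter, 76 mm tall. Origin: centre of its underside.
- multimeter: Bystander: red multimeter lying flat, 180 x 90 x 36 mm. Origin: centre of its underside.
Mind the look-alikes: they are no part of the job. What is shaped like the connector but purple is not meant.

How it is judged:
By the outcome, as a careful person would: the job done as asked, in the order asked, and still so for the second after the job is handed in, with the robot touching nothing.
It also fails if it takes over 64 s, if anything falls off the work surface, if the arm or the gripper's body presses on something with over 40 N, if the wrist force passes 120 N, or if a joint passes its speed limit or range.

### The arm

A 6-joint arm with a two-finger parallel gripper is mounted at the origin on the work surface. World frame = base frame: x ahead of the robot, y to its left, z up, the work surface at z = 0. Lengths are in mm, angles in degrees, forces in N, time in s.
With the tool pointing down it reaches from about 325 to 1000 mm from the base axis. Payload 5.1 kg.
Tool frame: the origin (TCP) lies midway between the tips of the shut fingers; the grasp point (between the pads) lies 19 mm behind it; z points along the fingers, y is the line along which they close (so a half turn about z gives the same grasp; the last joint's range is limited). The gripper opens to 85 mm and grips with 20 to 120 N. Pads are 22 mm wide; open, the fingers measure 114 mm over their backs; the gripper's body (76 mm by 85 mm) begins 54 mm behind the grasp point. The pads swing forward as they close: fully open they stand 13 mm farther back than shut.
Start: joints at [70.497, 7.093, 94.555, -0, 78.352, -4.733], TCP at [165.742, 628.502, 231.322] pointing down, gripper open.
Joint ranges: [-149.61, 149.61], [-58.7, 133.49], [1.44, 155.28], [-77.14, 257.14], [18.33, 153.61], [-166.67, 166.67]. Speed limits (degrees/s): [147.25, 147.25, 180, 180, 180, 180].

### API

Orientations are given as a 3x3 rotation matrix whose columns are the frame's x, y, z axes.
In Python, from cell import robot gives the robot as it stands.
- The arm moves only by the tool apply_moves, never from a script. Its argument "steps" is one flat list of numbers, 4 for each row, row after row: the shift along the tool's x, y, z as a fraction of full scale, then the turn about the tool's z as a fraction of full scale. A call has 1 to 12 rows; each row shifts and turns the commanded pose from where the row before left it, along the tool's axes as they then stand; what a row does not reach is not made up. Full scale, the value 1, is 0.12 m for a shift and 90 degrees for a turn. A row lasts 1/8 s, in which the tool goes at most 62.5 mm and 10.7 degrees, less where a joint would pass 70% of its speed; a pose out of reach is approached as far as the arm can. A call with a number of a shift or a turn outside -1 to 1 is refused whole. A call with a gripper value outside its range is refused whole. "grip" is the finger opening in mm, from 0 to 85.4, set as the call begins (left out, the last holds). The fingers move at their own pace and stop on an object; "newtons" is the grip in N (left out, the last holds). Time passes only in rows, so rows that do not move let the fingers close. It gives the time, the measured TCP pose, the force, the opening and the grip force at its end, in the units of the state.
- robot.sense(): the state, without advancing time (a new reading comes with each control period).
- robot.grab_frame(name): name is "scene" or "side" or "wrist"; returns the picture (480x640x3 uint8, red, green, blue); there is no depth.
- robot.get_calibration(name): a dict with "fx", "fy", "cx", "cy" (pixels), "camera_from_world" (4x4, takes a point from world to camera coordinates); the wrist camera has in their place "mount" (4x4, takes a point from camera to tool coordinates, whose origin is the TCP and whose axes are the flange's). Camera axes: x right, y up, looking along -z (the intrinsics and any distortion apply to the point x, -y, -z); pixel columns grow to the right and rows downward; lengths in mm; the calibration is good to about 2 mm. A picture is of the moment at which its call begins: read the wrist's pose just before it. get_calibration takes no time and is no camera call.
- robot.finish_job(): hands the job in; it is judged then, once.
The state is a dict: "time": time; "q": joint angles; "joint_vel": joint speeds; "tau": joint torques, N m; "tcp_pos": TCP position; "tool_rot": TCP orientation; "ft_force": force on the tool from outside, world axes, zero at the start; "torque": the same for the moment, N m; "opening": finger opening in mm; "grasp_force": force on a finger pad.
Only numpy, scipy, OpenCV 4.12 (cv2) and the standard library are available. Lean on these libraries where they do the work, as an engineer would, in place of code of your own. Each camera call takes 0.05 s, during which the arm holds its last target. There are 200 camera calls.

## Working session

There is one attempt and no reset: what is moved stays moved. The work goes in short steps, Python scripts to look and compute and a tool call to move; the robot and the scene stay as the last step left them, time stands still between calls to the robot, and variables do not carry over. Pictures are saved under pics/ and viewed, at most 10 in all, crops included, and the job is handed in when it is done.

Besides the shell and the picture viewer there is one more tool, called after "Request:" by a JSON object that holds its "method" and its "body", one argument or row to a line. apply_moves: Moves the arm, as the interface text tells. Shift numbers are shares of 0.12 m and turn numbers shares of 90 degrees, none past 1 either way. Its arguments: {"type":"object","properties":{"steps":{"type":"array","items":{"type":"number"}},"grip":{"type":"number"},"newtons":{"type":"number"}},"required":["steps"]}

```bash
mkdir -p pics; ls; python3 - <<'E'
from cell import robot
import cv2,numpy as np
np.set_printoptions(precision=3,suppress=True)
s=robot.sense();print(s['time'],s['tcp_pos'],s['tool_rot'],s['opening'])
for n in("scene","side","wrist"):
    f=robot.grab_frame(n);cv2.imwrite(f"pics/{n}0.png",f[:,:,::-1]);c=robot.get_calibration(n);print(n,c)
E
```

```text
pics
0.0 [165.546 627.918 230.037] [[-0.967  0.255 -0.001]
 [ 0.255  0.967 -0.002]
 [ 0.    -0.002 -1.   ]] 85.3154092086704
scene {'fx': 482.0799905993845, 'fy': 482.0799905993845, 'cx': 312.2732254127013, 'cy': 246.80253197038627, 'camera_from_world': array([[   -0.398,     0.917,    -0.015,   209.68 ],
       [   -0.528,    -0.216,     0.821,   264.706],
       [    0.75 ,     0.335,     0.571, -1434.22 ],
       [    0.   ,     0.   ,     0.   ,     1.   ]])}
side {'fx': 433.91375536078453, 'fy': 433.91375536078453, 'cx': 316.9429827390059, 'cy': 249.11689827338225, 'camera_from_world': array([[  -0.988,   -0.154,    0.021,  606.001],
       [   0.1  ,   -0.527,    0.844,  -99.968],
       [  -0.119,    0.836,    0.536, -899.373],
       [   0.   ,    0.   ,    0.   ,    1.   ]])}
wrist {'fx': 331.80902804653624, 'fy': 331.80902804653624, 'cx': 315.4120888325748, 'cy': 238.49825701285073, 'mount': array([[  -0.001,    0.964,    0.268,   67.06 ],
       [   1.   ,    0.001,   -0.001,   -0.432],
       [  -0.001,    0.268,   -0.964, -141.834],
       [   0.   ,    0.   ,    0.   ,    1.   ]])}
```

View pics/scene0.png

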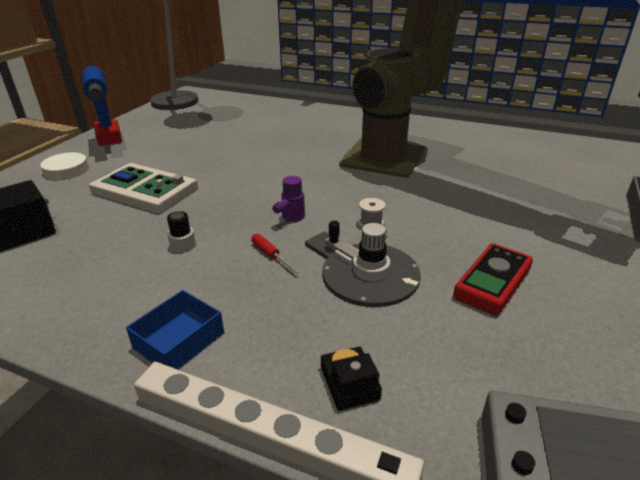

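View pics/side0.png

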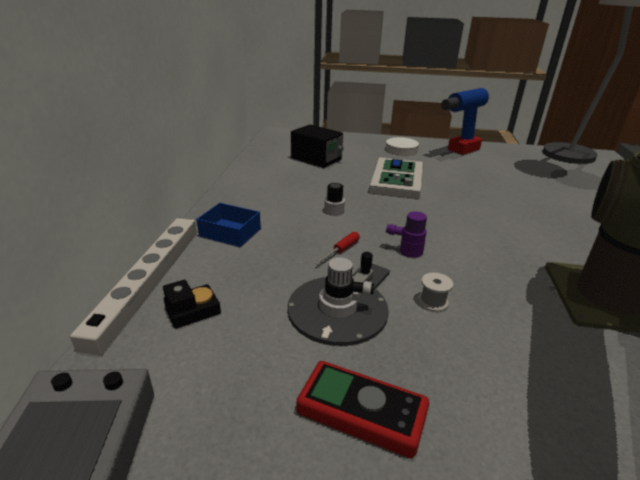

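The scene view shows the stand at about (372,270), with its arrow at (410,281) and its knob at (334,232). The side view shows the stand at (338,308), the arrow at (327,331), the knob at (367,263) and the outlet pointing right at (367,287). The purple decoy stands apart from the stand.

```bash
cat > h.py <<'E'
import cv2,numpy as np
from cell import robot
np.set_printoptions(precision=2,suppress=True)
def cam(n,s=None):
    c=robot.get_calibration(n);K=(c['fx'],c['fy'],c['cx'],c['cy'])
    if n=='wrist':
        T=np.eye(4);T[:3,:3]=s['tool_rot'];T[:3,3]=s['tcp_pos'];W=T@np.array(c['mount'])
    else: W=np.linalg.inv(c['camera_from_world'])
    return K,W
def ray(C,px):
    K,W=C;px=np.atleast_2d(px).astype(float)
    d=np.c_[(px[:,0]-K[2])/K[0],-(px[:,1]-K[3])/K[1],-np.ones(len(px))]
    return W[:3,3],d@W[:3,:3].T
def plane(C,px,z):
    o,d=ray(C,px);return o+d*((z-o[2])/d[:,2])[:,None]
def proj(C,P):
    K,W=C;p=np.linalg.inv(W)@np.append(P,1)
    return np.array([K[2]+K[0]*p[0]/-p[2],K[3]-K[1]*p[1]/-p[2]])
def tri(CP):
    A=np.zeros((3,3));b=np.zeros(3)
    for C,px in CP:
        o,d=ray(C,px);d=d[0]/np.linalg.norm(d[0]);M=np.eye(3)-np.outer(d,d);A+=M;b+=M@o
    return np.linalg.solve(A,b)
E
python3 - <<'E'
from h import *
S,D=cam('scene'),cam('side')
print('arrow',plane(S,(410,281),17),plane(D,(327,331),17))
print('base',plane(S,(372,271),12),plane(D,(338,309),12))
print('knobtop',tri([(S,(334,223)),(D,(367,254))]))
print('griptop',tri([(S,(374,229)),(D,(340,263))]))
print('outlet',tri([(D,(367,287))]) if 0 else plane(D,(367,287),62))
print('spool',plane(S,(372,205),52),plane(D,(436,283),52),'purple',tri([(S,(291,182)),(D,(415,217))]))
E
```

```text
arrow [[561.65 221.08  17.  ]] [[561.33 220.71  17.  ]]
base [[553.07 142.21  12.  ]] [[549.26 151.58  12.  ]]
knobtop [504.95  41.26  73.02]
griptop [551.63 139.95 110.48]
outlet [[498.68 138.43  62.  ]]
spool [[367.87  80.85  52.  ]] [[367.14  88.01  52.  ]] purple [ 406.01 -103.99   92.58]
```

Request:
{"method": "apply_moves", "body": {
  "steps": [-0.392,-0.259,-0.02,0,-0.392,-0.259,-0.02,0,-0.392,-0.259,-0.02,0,-0.392,-0.259,-0.02,0,-0.392,-0.259,-0.02,0,-0.392,-0.259,-0.02,0,-0.392,-0.259,-0.02,0,-0.392,-0.259,-0.02,0,-0.392,-0.259,-0.02,0,-0.392,-0.259,-0.02,0,-0.392,-0.259,-0.02,0,-0.392,-0.259,-0.02,0]
}}

```text
time: 1.65
tcp_pos: [617.3, 122.4, 259.9]
tool_rot: [[-0.967, 0.255, -0.0], [0.255, 0.967, 0.0], [0.0, 0.0, -1.0]]
ft_force: [0.2, 0.5, 0.4]
opening: 85.4
grasp_force: 0.0
```

Request:
{"method": "apply_moves", "body": {
  "steps": [0,0,0,0,0,0,0,0],
  "grip": 50
}}

```text
time: 1.9
tcp_pos: [616.1, 124.0, 259.5]
tool_rot: [[-0.967, 0.255, -0.001], [0.255, 0.967, 0.0], [0.001, -0.0, -1.0]]
ft_force: [-0.2, 0.3, -0.3]
opening: 51.6
grasp_force: 0.0
```

```bash
python3 - <<'E'
from h import *
s=robot.sense();f=robot.grab_frame('wrist');cv2.imwrite('pics/w1.png',f[:,:,::-1])
np.savez('w1.npz',f=f,tcp_pos=s['tcp_pos'],tool_rot=s['tool_rot'])
print(s['time'],s['tcp_pos'],s['tool_rot'],s['q'],s['opening'],s['ft_force'])
E
```

```text
1.9 [616.08 124.   259.49] [[-0.97  0.26 -0.  ]
 [ 0.26  0.97  0.  ]
 [ 0.   -0.   -1.  ]] [  6.48   3.55  95.63   0.02  80.89 -68.73] 51.599867336137194 [-0.2   0.34 -0.3 ]
```

View pics/w1.png

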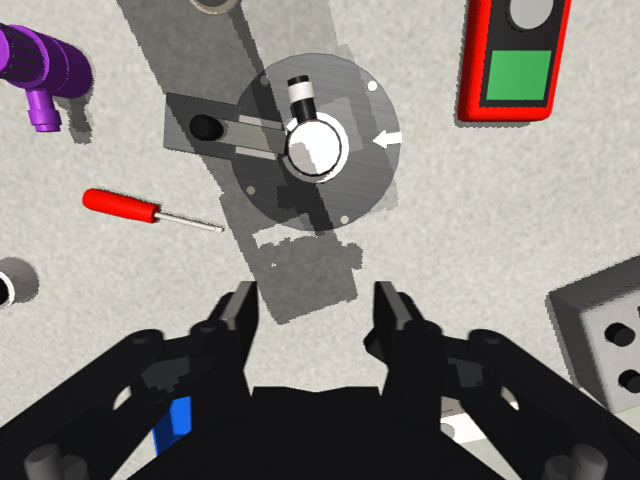

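The wrist view shows the base circle centred near (316,142), the arrow at (374–401, 139) and the knob top at (206,127). The outlet tip is at (299,78) and the grip top at (316,143).

```bash
cat > m.py <<'E'
from h import *
def mark(f,s,c,tag=''):
    """white arrow blob near right of base -> world dir"""
    C=cam('wrist',s);hsv=cv2.cvtColor(f,cv2.COLOR_RGB2HSV)
    m=((hsv[...,2]>190)&(hsv[...,1]<60)).astype(np.uint8)
    n,l,st,ce=cv2.connectedComponentsWithStats(m)
    for i in range(1,n):
        P=plane(C,ce[i],17)[0];r=np.hypot(*(P-c)[:2])
        if 60<r<100 and 60<st[i,4]<1500:
            y,x=np.nonzero(l==i);Q=plane(C,np.c_[x,y],17)[:,:2]
            v=cv2.fitLine(Q.astype(np.float32),cv2.DIST_L2,0,.01,.01).ravel()
            rr=np.hypot(*(Q-c[:2]).T);t=Q[rr.argmin()]
            print('blob',ce[i],st[i,4],'P',P[:2],'r',r,rr.min(),rr.max(),'dir',np.degrees(np.arctan2(*(P-c)[1::-1])),'line',np.degrees(np.arctan2(v[1],v[0])))
E
python3 - <<'E'
from m import *
s=np.load('w1.npz');f=s['f'];C=cam('wrist',s)
# base edge: scan rays from centre outward, where grey->light
g=cv2.cvtColor(f,cv2.COLOR_RGB2GRAY)
c=np.array([552,140.,12])
E=[plane(C,p,12)[0,:2] for p in [(400,142),(316,53),(318,231),(392,100),(386,197),(257,76),(362,66)]]
print('edges',np.array(E)-c[:2],np.hypot(*(np.array(E)-c[:2]).T))
# holes/bolts on base
mark(f,s,c)
print('grip',plane(C,(316,143),110),'knob',plane(C,(205,127),75),'outlet',plane(C,(299,78),62),plane(C,(299,78),72))
S,D=cam('scene'),cam('side')
print('3view knob',tri([(C,(205,127)),(S,(334,222)),(D,(367,254))]),'grip',tri([(C,(316,143)),(S,(374,229)),(D,(340,263))]))
cv2.imwrite('pics/w1c.png',cv2.resize(f[40:240,150:410,::-1],None,fx=3,fy=3,interpolation=cv2.INTER_CUBIC))
E
```

```text
edges [[ 18.78  94.44]
 [-92.61  25.95]
 [ 95.14 -21.19]
 [-26.79  94.38]
 [ 75.74  66.67]
 [-87.38 -40.87]
 [-68.05  70.12]] [ 96.29  96.18  97.47  98.11 100.9   96.46  97.71]
blob [371.97  85.44] 77 P [505.89 215.38] r 88.35827983711782 83.69475671883583 92.98305686592334 dir 121.45378946988127 line 29.500282
blob [300.52  90.78] 329 P [491.46 140.32] r 60.538746516999254 52.952041895788426 68.57964932567177 dir 179.69360544652858 line -87.400986
grip [[548.52 142.14 110.  ]] knob [[507.76  45.8   75.  ]] outlet [[487.45 141.95  62.  ]] [[489.33 141.91  72.  ]]
3view knob [506.35  43.86  75.28] grip [550.35 140.85 110.51]
```

View pics/w1c.png

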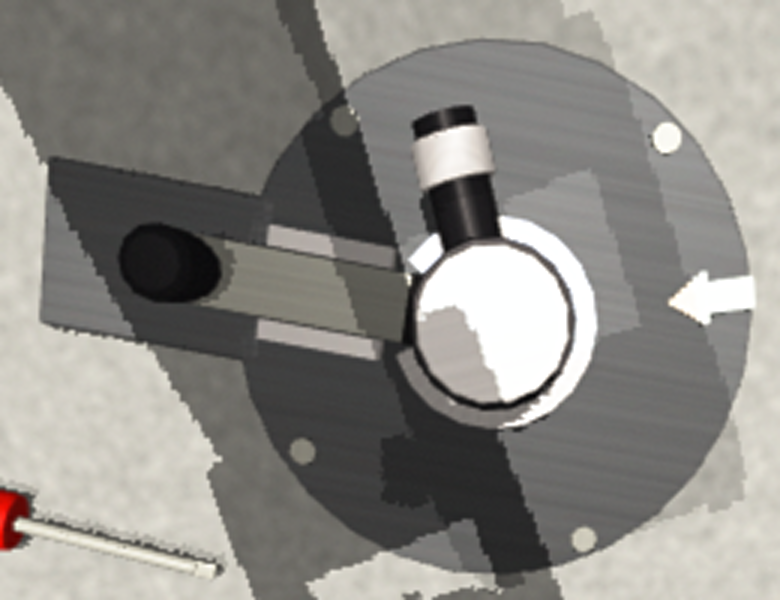

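The crop (3x, offset 150,40) shows the arrow tip at (668,301) and its tail middle at (755,293). The outlet nut end is at (443,115) and the knob top at (155,262).

```bash
python3 - <<'E'
from m import *
from scipy.optimize import least_squares
s=np.load('w1.npz');f=s['f'];C=cam('wrist',s)
q=lambda p:np.array(p)/3.+[150,40]
ed=plane(C,[q(p) for p in [(490,39),(751,300),(490,574),(600,65),(735,210),(690,480),(630,540),(370,75),(270,480),(330,535)]],12)[:,:2]
r=least_squares(lambda x:np.hypot(*(ed-x[:2]).T)-x[2],[552,140,98]);print('circle',r.x,r.fun)
c=r.x[:2]
a=plane(C,[q((668,301)),q((755,293))],17)[:,:2]
ang=lambda v:np.degrees(np.arctan2(v[1],v[0]))
print('arrow',a,np.hypot(*(a-c).T),[ang(x-c) for x in a],ang(a[1]-a[0]))
k=plane(C,q((155,262)),75)[0,:2];print('knob',k,np.hypot(*(k-c)),ang(c-k))
t=plane(C,[q((50,158)),q((245,192)),q((43,322)),q((240,357))],12)[:,:2];print('tail edges',ang(t[1]-t[0]),ang(t[3]-t[2]),'end mid',(t[0]+t[2])/2-c,ang(c-(t[0]+t[2])/2))
o=plane(C,[q((443,115)),q((470,228))],67)[:,:2];print('outlet',o,ang(o[0]-o[1]),ang(o[0]-c))
x=a[0]-66*np.array([np.cos(np.radians(ang(a[1]-a[0]))),np.sin(np.radians(ang(a[1]-a[0])))]);print(x)
E
```

```text
circle [553.82 136.1   99.17] [-0.23  1.06 -4.11  0.24  1.85 -0.77  0.21 -2.71  3.04  1.42]
arrow [[561.   204.21]
 [566.46 235.9 ]] [ 68.49 100.6 ] [np.float64(83.98057627525591), np.float64(82.77969441731183)] 80.22175718630226
knob [507.25  42.69] 104.37213932690348 63.498761742605126
tail edges 65.82444560208096 65.23474602827253 end mid [ -72.07 -148.63] 64.1323529152207
outlet [[488.35 140.67]
 [522.04 140.09]] 179.02385004607527 176.0105142753882
[549.79 139.17]
```

Request:
{"method": "apply_moves", "body": {
  "steps": [0,0,0,0.113,0.135,-0.252,0,0,0.135,-0.252,0,0,0.135,-0.252,0,0,0.135,-0.252,0,0,0,0,0.443,0,0,0,0.443,0,0,0,0.443,0,0,0,0,0,0,0,0,0],
  "grip": 50
}}

```text
time: 3.2
tcp_pos: [507.8, 42.3, 102.8]
tool_rot: [[-0.907, 0.42, 0.003], [0.42, 0.907, -0.0], [-0.003, 0.001, -1.0]]
ft_force: [0.3, 1.2, 0.5]
opening: 50.1
grasp_force: 0.0
```

```bash
python3 - <<'E'
from h import *
s=robot.sense();f=robot.grab_frame('wrist');cv2.imwrite('pics/w2.png',f[:,:,::-1])
C=cam('wrist',s);print(s['time'],s['tcp_pos'],s['tool_rot'][:,1],s['opening'],'knobtop px',proj(C,[506.3,42.5,75]),'tcp px',proj(C,s['tcp_pos']))
E
```

```text
3.2 [507.78  42.3  102.81] [0.42 0.91 0.  ] 50.11740596005153 knobtop px [314.96 270.98] tcp px [315.96 295.6 ]
```

View pics/w2.png

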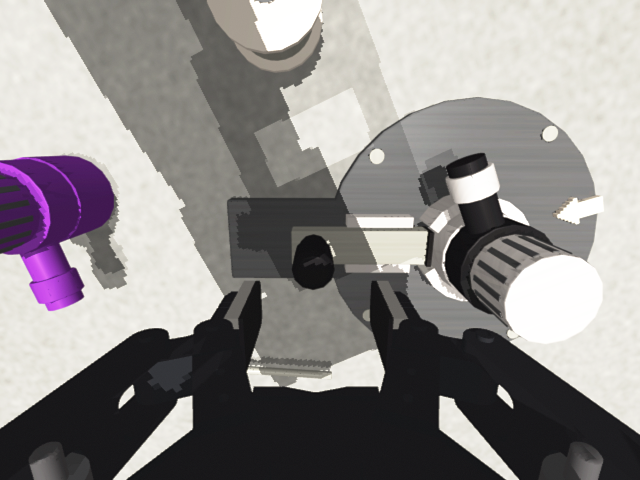

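The knob top is at about (314,268), against a predicted (315,271), and it sits midway between the fingers. The tail lies parallel to the image rows, so the yaw is right and I can descend and grip.

Request:
{"method": "apply_moves", "body": {
  "steps": [0,0,0.23,0,0,0,0.225,0,0,0,0,0]
}}

```text
time: 3.62
tcp_pos: [506.9, 41.7, 46.7]
tool_rot: [[-0.907, 0.421, -0.0], [0.421, 0.907, -0.0], [0.0, -0.0, -1.0]]
ft_force: [-1.1, 0.8, 1.1]
opening: 49.8
grasp_force: 0.0
```

Request:
{"method": "apply_moves", "body": {
  "steps": [0,0,0,0,0,0,0,0,0,0,0,0,0,0,0,0],
  "grip": 10,
  "newtons": 35
}}

```text
time: 4.12
tcp_pos: [508.6, 41.4, 48.8]
tool_rot: [[-0.907, 0.422, 0.004], [0.422, 0.907, -0.001], [-0.004, 0.001, -1.0]]
ft_force: [-1.9, -1.5, 7.7]
opening: 22.6
grasp_force: 34.3
```

Request:
{"method": "apply_moves", "body": {
  "steps": [0,0,0,0,0,0,0,0,0,0,-0.04,0,0,0,0,0],
  "grip": 34
}}

```text
time: 4.62
tcp_pos: [507.1, 41.6, 51.3]
tool_rot: [[-0.907, 0.422, 0.001], [0.422, 0.907, 0.0], [-0.001, 0.0, -1.0]]
ft_force: [-0.2, 1.2, 0.2]
opening: 33.9
grasp_force: 0.0
```

Request:
{"method": "apply_moves", "body": {
  "steps": [0,0,0,0,0,0,0,0,0,0,0,0,0,0,0,0],
  "grip": 10,
  "newtons": 35
}}

```text
time: 5.12
tcp_pos: [506.9, 41.7, 51.2]
tool_rot: [[-0.907, 0.422, 0.0], [0.422, 0.907, 0.0], [-0.0, 0.0, -1.0]]
ft_force: [-1.6, 1.2, 5.0]
opening: 22.4
grasp_force: 34.5
```

Request:
{"method": "apply_moves", "body": {
  "steps": [0,-0.06,0,0,0,-0.06,0,0,0,-0.06,0,0,0,-0.05,0,0,0,0,0,0,0,0,0,0]
}}

```text
time: 5.88
tcp_pos: [495.4, 17.1, 51.1]
tool_rot: [[-0.907, 0.422, 0.001], [0.422, 0.907, 0.001], [-0.0, 0.002, -1.0]]
ft_force: [0.2, 5.5, 4.3]
opening: 22.7
grasp_force: 34.6
```

Request:
{"method": "apply_moves", "body": {
  "steps": [0,-0.02,0,0,0,0,0,0]
}}

```text
time: 6.12
tcp_pos: [494.6, 15.1, 51.2]
tool_rot: [[-0.907, 0.422, 0.001], [0.422, 0.907, 0.002], [-0.0, 0.002, -1.0]]
ft_force: [0.6, 6.2, 4.3]
opening: 22.6
grasp_force: 34.6
```

Request:
{"method": "apply_moves", "body": {
  "steps": [0,-0.015,0,0,0,0,0,0]
}}

```text
time: 6.38
tcp_pos: [493.9, 13.7, 51.2]
tool_rot: [[-0.907, 0.422, 0.002], [0.422, 0.907, 0.002], [-0.0, 0.003, -1.0]]
ft_force: [0.9, 6.5, 3.2]
opening: 22.4
grasp_force: 34.6
```

Request:
{"method": "apply_moves", "body": {
  "steps": [0,-0.015,0,0,0,0,0,0]
}}

```text
time: 6.62
tcp_pos: [493.8, 13.5, 51.2]
tool_rot: [[-0.906, 0.423, 0.004], [0.423, 0.906, 0.005], [-0.001, 0.006, -1.0]]
ft_force: [3.3, 13.1, 1.2]
opening: 22.8
grasp_force: 34.7
```

Request:
{"method": "apply_moves", "body": {
  "steps": [0,0.012,0,0,0,0,0,0,0,0,0,0],
  "grip": 42
}}

```text
time: 7.0
tcp_pos: [492.7, 12.0, 50.4]
tool_rot: [[-0.907, 0.422, -0.001], [0.422, 0.907, -0.001], [0.001, -0.001, -1.0]]
ft_force: [-0.3, -0.4, 0.3]
opening: 42.2
grasp_force: 0.0
```

Request:
{"method": "apply_moves", "body": {
  "steps": [0,0,-0.458,0,0,0,-0.458,0,0,0.383,0,0,0,0.383,0,0,0,0.383,0,0,0,0,0,0,0,0,0,0],
  "grip": 72
}}

```text
time: 7.88
tcp_pos: [550.9, 136.9, 160.2]
tool_rot: [[-0.907, 0.422, -0.001], [0.422, 0.907, -0.001], [0.001, -0.001, -1.0]]
ft_force: [-0.5, 0.3, -0.1]
opening: 71.7
grasp_force: 0.0
```

```bash
python3 - <<'E'
from h import *
s=robot.sense();f=robot.grab_frame('wrist');cv2.imwrite('pics/w3.png',f[:,:,::-1])
np.savez('w3.npz',f=f,tcp_pos=s['tcp_pos'],tool_rot=s['tool_rot'])
C=cam('wrist',s);print(s['time'],s['tcp_pos'],s['tool_rot'][:,1],s['opening'],'griptop px',proj(C,[551.5,138.5,110]),'tcp px',proj(C,s['tcp_pos']),s['q'])
E
```

```text
7.875 [550.87 136.92 160.22] [ 0.42  0.91 -0.  ] 71.71510345696746 griptop px [318.64 259.93] tcp px [315.95 295.59] [  8.56  -0.05 109.06  -0.04  71.05 -56.5 ]
```

View pics/w3.png

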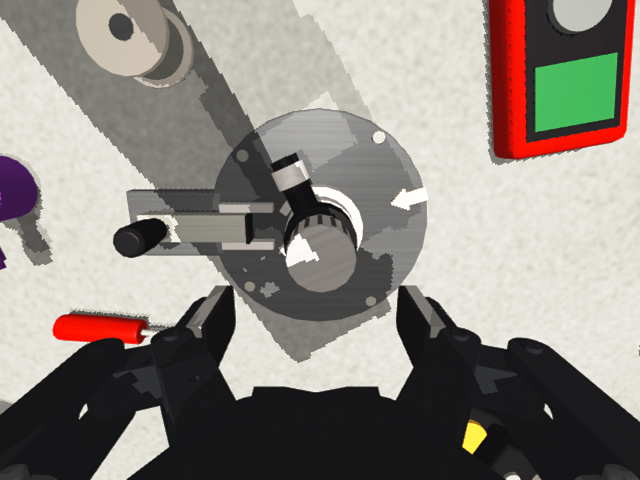

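The grip top is centred at about (321,257), and the base disc at about (321,215) spanning 214–428. The arrow runs from (391,201) to (427,194), and the clamp is out with the pad clear of the barrel.

```bash
cat > e.py <<'E'
from h import *
from scipy.optimize import least_squares
def basefit(f,s,c0,z=12,R=98):
    """radial gradient search of the base edge about c0, circle fit on plane z"""
    C=cam('wrist',s);g=cv2.GaussianBlur(cv2.cvtColor(f,cv2.COLOR_RGB2GRAY),(0,0),1).astype(float);P=[]
    for t in np.radians(np.arange(0,360,2)):
        r=np.arange(R-8,R+8,.25)
        px=np.array([proj(C,[c0[0]+k*np.cos(t),c0[1]+k*np.sin(t),z]) for k in r])
        if px.min()<3 or px[:,0].max()>636 or px[:,1].max()>285: continue
        v=g[px[:,1].round().astype(int),px[:,0].round().astype(int)]
        d=v[4:]-v[:-4]; i=d.argmax()
        if d[i]>30: P.append([c0[0]+r[i+2]*np.cos(t),c0[1]+r[i+2]*np.sin(t)])
    P=np.array(P);q=least_squares(lambda x:np.hypot(*(P-x).T)-R,c0,loss='soft_l1',f_scale=.5)
    print('base centre',q.x,len(P),'med|res|',np.median(abs(q.fun)));return q.x
def ang(v): return np.degrees(np.arctan2(v[1],v[0]))
E
python3 - <<'E'
from e import *
for n in('w1.npz','w3.npz'):
    s=np.load(n);C=cam('wrist',s);f=s['f'];c=basefit(f,s,np.array([552,138.]));c=basefit(f,s,c)
    if n=='w1.npz': a=[(372.67,140.33),(401.67,137.67)]
    else: a=[(391,201),(427,194.5)]
    A=plane(C,a,17)[:,:2];print('arrow',[ang(x-c) for x in A],ang(A[1]-A[0]),np.hypot(*(A-c).T),A)
    if n=='w3.npz':
        print('griptop',plane(C,(321,257),110));p=proj(C,[*c,110]);print(p)
        d=(c-s['tcp_pos'][:2]);print('offset tool x,y',d@s['tool_rot'][:2,0],d@s['tool_rot'][:2,1])
E
```

```text
base centre [551.15 138.78] 47 med|res| 0.6062795481961274
base centre [550.97 138.15] 53 med|res| 0.5380382258102117
arrow [np.float64(81.34920800743282), np.float64(80.97928414536862)] 80.20908418024871 [66.96 99.12] [[561.05 204.35]
 [566.51 236.04]]
base centre [551.79 137.48] 86 med|res| 0.5126524731428006
base centre [551.82 137.59] 81 med|res| 0.5902888674918785
arrow [np.float64(84.12092517848986), np.float64(81.39108898387052)] 75.44052748239733 [67.75 98.63] [[558.76 204.99]
 [566.58 235.11]]
griptop [[550.4 140.6 110. ]]
[317.51 260.97]
offset tool x,y -0.5814866359217352 1.0148202648720457
```

Request:
{"method": "apply_moves", "body": {
  "steps": [0.004,0.014,0.22,0,0,0,0.22,0,0,0,0.22,0,0,0,0,0]
}}

```text
time: 8.43
tcp_pos: [549.2, 137.7, 79.0]
tool_rot: [[-0.906, 0.423, -0.005], [0.423, 0.906, -0.001], [0.005, -0.003, -1.0]]
ft_force: [-0.1, 0.3, -1.1]
opening: 72.0
grasp_force: 0.0
```

Request:
{"method": "apply_moves", "body": {
  "steps": [0,0,0,0,0,0,0,0,0,0,0,0,0,0,0,0,0,0,0,0],
  "grip": 35,
  "newtons": 30
}}

```text
time: 9.05
tcp_pos: [552.8, 139.2, 83.4]
tool_rot: [[-0.907, 0.421, 0.003], [0.421, 0.907, -0.0], [-0.003, 0.001, -1.0]]
ft_force: [-0.3, -1.1, 5.0]
opening: 43.1
grasp_force: 31.3
```

Request:
{"method": "apply_moves", "body": {
  "steps": [0,0,0,0.1,0,0,0,0.1,0,0,0,0.1,0,0,0,0.1,0,0,0,0.1,0,0,0,0.1,0,0,0,0.1,0,0,0,0.1,0,0,0,0.1,0,0,0,0.1,0,0,0,0,0,0,0,0]
}}

```text
time: 10.55
tcp_pos: [551.3, 139.2, 83.4]
tool_rot: [[0.422, 0.907, -0.001], [0.907, -0.422, -0.0], [-0.001, -0.001, -1.0]]
ft_force: [-5.8, -1.8, 10.8]
opening: 43.1
grasp_force: 31.7
```

```bash
python3 - <<'E'
from e import *
s=robot.sense();f=robot.grab_frame('wrist');g=robot.grab_frame('side')
np.savez('w4.npz',f=f,tcp_pos=s['tcp_pos'],tool_rot=s['tool_rot'])
a=np.vstack([f[0:300,100:540],cv2.resize(g[240:360,250:430],(440,293))]);cv2.imwrite('pics/w4.png',a[:,:,::-1])
C=cam('wrist',s);print(s['time'],s['tcp_pos'],s['tool_rot'][:,1],ang(s['tool_rot'][:2,1]),s['opening'],s['ft_force'],s['torque'],s['q'][5])
E
```

```text
10.55 [551.31 139.19  83.36] [ 0.91 -0.42 -0.  ] -24.93994432229727 43.13909447694163 [-5.77 -1.76 10.75] [-0.2   1.19 -0.07] 33.70014123633157
```

View pics/w4.png

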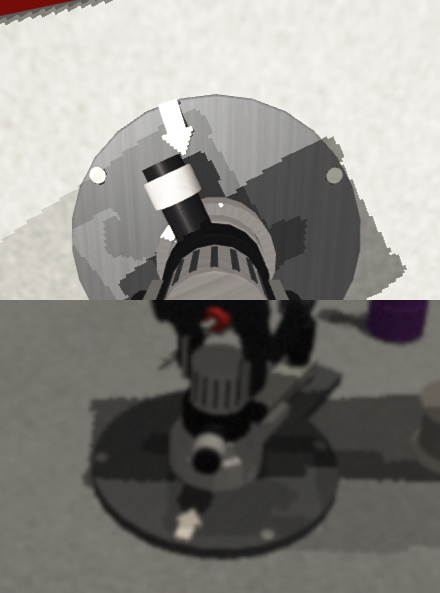

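The top half (wrist crop, +100 columns) shows the outlet end at (162,161), its collar midpoint at (173,188), and the arrow tip at (182,155) with its tail at (169,101). The outlet still has a few degrees to go towards the arrow.

```bash
cat > o.py <<'E'
from e import *
def measure(n,box):
    s=np.load(n);f=s['f'];C=cam('wrist',s)
    c=basefit(f,s,np.array([551.3,138.6]));c=basefit(f,s,c)
    hsv=cv2.cvtColor(f,cv2.COLOR_RGB2HSV);x0,y0,x1,y1=box
    m=np.zeros(f.shape[:2],np.uint8);m[y0:y1,x0:x1]=((hsv[...,2]>175)&(hsv[...,1]<40))[y0:y1,x0:x1]
    k,l,st,ce=cv2.connectedComponentsWithStats(m)
    for i in range(1,k):
        if st[i,4]<150: continue
        y,x=np.nonzero(l==i)
        for z in(17,66):
            Q=plane(C,np.c_[x,y],z)[:,:2];w,v=np.linalg.eigh(np.cov(Q.T));p=Q.mean(0)
            print(ce[i],st[i],'z',z,p,'r %.1f dir %.2f'%(np.hypot(*(p-c)),ang(p-c)),'axes',ang(v[:,1])%180,ang(v[:,0])%180,w)
    return s,C,c
E
python3 - <<'E'
from o import *
s,C,c=measure('w4.npz',(225,95,320,225))
A=plane(C,[(282,155),(269,101)],17)[:,:2];print('arrow',[ang(x-c) for x in A],ang(A[1]-A[0]))
O=plane(C,[(262.5,161),(273,187.5),(291,231)],64)[:,:2];print('outlet',[ang(x-c) for x in O],ang(O[0]-O[2]),ang(O[1]-O[2]))
E
```

```text
base centre [552.18 137.93] 101 med|res| 0.49834106515295673
base centre [552.35 137.99] 101 med|res| 0.5181869308866993
[265.45 117.49] [ 225   95   95   60 3412] z 17 [560.45 227.43] r 89.8 dir 84.82 axes 160.6275878016504 70.62758780165038 [ 67.22 236.24]
[265.45 117.49] [ 225   95   95   60 3412] z 66 [565.15 220.96] r 84.0 dir 81.23 axes 160.6275878016504 70.62758780165038 [ 39.3 138.1]
[270.66 187.95] [ 244  165   53   45 1423] z 17 [544.39 189.21] r 51.8 dir 98.83 axes 1.3335399256491485 91.33353992564912 [28.6  73.14]
[270.66 187.95] [ 244  165   53   45 1423] z 66 [552.87 191.74] r 53.7 dir 89.44 axes 1.33353992564912 91.33353992564912 [16.72 42.76]
arrow [np.float64(83.59550425129133), np.float64(81.64521990570064)] 77.49987470843126
outlet [np.float64(87.86187449863462), np.float64(88.56781085938883), np.float64(90.60653000882948)] 85.58818412353493 85.91145164282736
```

Request:
{"method": "apply_moves", "body": {
  "steps": [0,0,0,0.075,0,0,0,0,0,0,0,0]
}}

```text
time: 11.02
tcp_pos: [551.3, 139.3, 83.4]
tool_rot: [[0.525, 0.851, -0.001], [0.851, -0.525, 0.0], [-0.001, -0.001, -1.0]]
ft_force: [-4.8, -1.3, 10.5]
opening: 43.0
grasp_force: 31.7
```

Request:
{"method": "apply_moves", "body": {
  "steps": [0,0,0,0,0,0,0,0,0,0,0,0],
  "grip": 72
}}

```text
time: 11.4
tcp_pos: [551.3, 139.2, 81.2]
tool_rot: [[0.525, 0.851, -0.001], [0.851, -0.525, 0.0], [-0.0, -0.0, -1.0]]
ft_force: [0.2, -0.0, 0.8]
opening: 71.9
grasp_force: 0.0
```

Request:
{"method": "apply_moves", "body": {
  "steps": [0,0,-0.22,0,0,0,-0.22,0,0,0,-0.22,0,0,0,0,-0.1,0,0,0,-0.1,0,0,0,-0.075,0,0,0,0,0,0,0,0,0,0,0,0]
}}

```text
time: 12.52
tcp_pos: [551.6, 139.2, 160.7]
tool_rot: [[0.122, 0.993, -0.0], [0.993, -0.122, -0.0], [-0.0, -0.0, -1.0]]
ft_force: [-1.4, 0.4, -0.3]
opening: 71.8
grasp_force: 0.0
```

```bash
python3 - <<'E'
from e import *
s=robot.sense();f=robot.grab_frame('wrist')
np.savez('w5.npz',f=f,tcp_pos=s['tcp_pos'],tool_rot=s['tool_rot'])
cv2.imwrite('pics/w5.png',cv2.resize(f[80:300,190:450],None,fx=2.7,fy=2.7,interpolation=cv2.INTER_CUBIC)[:,:,::-1])
C=cam('wrist',s);print(s['time'],s['tcp_pos'],s['tool_rot'],ang(s['tool_rot'][:2,0]),s['opening'],s['ft_force'],s['q'])
E
```

```text
12.525 [551.56 139.2  160.68] [[ 0.12  0.99 -0.  ]
 [ 0.99 -0.12 -0.  ]
 [-0.   -0.   -1.  ]] 83.00937916897057 71.76421070517755 [-1.4   0.37 -0.32] [  8.76   0.04 108.93   0.    71.03  15.75]
```

View pics/w5.png

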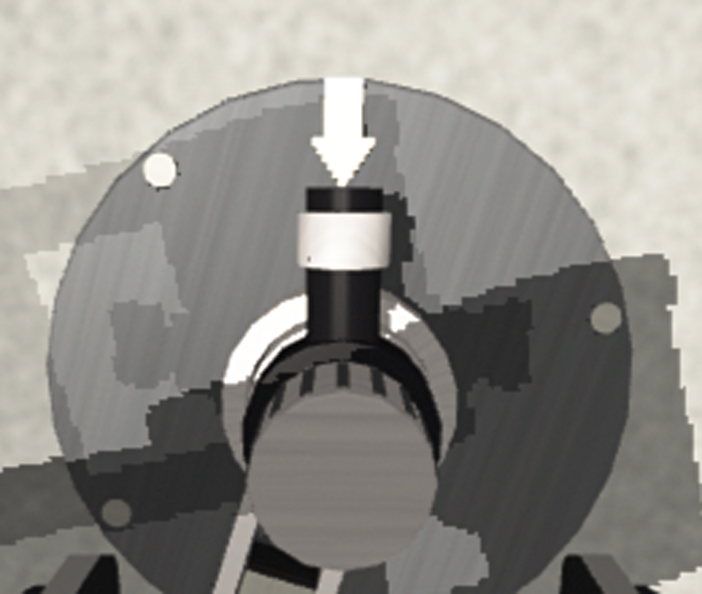

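The view is along the outlet. The nut, collar and arrow centrelines are all at crop column 344 and vertical, so they agree to within about 0.5°, and the connector is seated. Next I push the clamp home.

Request:
{"method": "apply_moves", "body": {
  "steps": [0,0,0,-0.1,0,0,0,-0.1,0,0,0,-0.1,0,0,0,-0.1,0,0,0,-0.1,0,0,0,-0.1,0,0,0,-0.1,0,0,0,-0.1,0,-0.385,0,0,0,-0.385,0,0,0,-0.385,0,0,0,0,0,0],
  "grip": 46
}}

```text
time: 14.08
tcp_pos: [492.2, 11.7, 160.7]
tool_rot: [[-0.905, 0.425, 0.0], [0.425, 0.905, -0.0], [-0.0, -0.0, -1.0]]
ft_force: [0.7, 1.2, 0.2]
opening: 46.3
grasp_force: 0.0
```

Request:
{"method": "apply_moves", "body": {
  "steps": [0,0,0,0,0,0,0,0]
}}

```text
time: 14.32
tcp_pos: [493.5, 14.3, 160.9]
tool_rot: [[-0.907, 0.421, 0.0], [0.421, 0.907, 0.0], [-0.0, 0.0, -1.0]]
ft_force: [0.3, 0.9, 0.4]
opening: 46.2
grasp_force: 0.0
```

Request:
{"method": "apply_moves", "body": {
  "steps": [0,0,0.3,0,0,0,0.3,0,0,0,0.31,0,0,0,0,0,0,0,0,0]
}}

```text
time: 14.95
tcp_pos: [494.3, 13.9, 52.8]
tool_rot: [[-0.907, 0.421, 0.002], [0.421, 0.907, -0.0], [-0.001, 0.001, -1.0]]
ft_force: [-0.1, 0.9, -0.1]
opening: 46.3
grasp_force: 0.0
```

Request:
{"method": "apply_moves", "body": {
  "steps": [0,0,0,0,0,0,0,0,0,0,0,0,0,0,0,0],
  "grip": 10,
  "newtons": 30
}}

```text
time: 15.45
tcp_pos: [494.8, 13.5, 53.7]
tool_rot: [[-0.907, 0.422, 0.004], [0.422, 0.907, 0.0], [-0.003, 0.002, -1.0]]
ft_force: [-0.9, 1.1, 6.1]
opening: 22.6
grasp_force: 29.5
```

Request:
{"method": "apply_moves", "body": {
  "steps": [0,0.06,0,0,0,0.06,0,0,0,0.06,0,0,0,0.04,0,0,0,0,0,0,0,0,0,0]
}}

```text
time: 16.2
tcp_pos: [505.9, 37.3, 53.7]
tool_rot: [[-0.907, 0.422, 0.003], [0.422, 0.907, -0.0], [-0.003, 0.001, -1.0]]
ft_force: [-1.3, -0.1, 6.2]
opening: 22.9
grasp_force: 29.5
```

Request:
{"method": "apply_moves", "body": {
  "steps": [0,0.02,0,0,0,0,0,0]
}}

```text
time: 16.45
tcp_pos: [506.7, 39.2, 53.7]
tool_rot: [[-0.907, 0.421, 0.003], [0.421, 0.907, -0.001], [-0.003, 0.0, -1.0]]
ft_force: [-1.8, -1.1, 7.0]
opening: 22.6
grasp_force: 29.6
```

Request:
{"method": "apply_moves", "body": {
  "steps": [0,0.012,0,0,0,0,0,0]
}}

```text
time: 16.7
tcp_pos: [507.3, 40.4, 53.7]
tool_rot: [[-0.907, 0.421, 0.003], [0.421, 0.907, -0.001], [-0.003, 0.0, -1.0]]
ft_force: [-1.2, -2.6, 7.0]
opening: 22.6
grasp_force: 29.6
```

Request:
{"method": "apply_moves", "body": {
  "steps": [0,0.01,0,0,0,0,0,0]
}}

```text
time: 16.95
tcp_pos: [507.8, 41.4, 53.7]
tool_rot: [[-0.907, 0.422, 0.003], [0.422, 0.907, -0.001], [-0.003, 0.0, -1.0]]
ft_force: [-2.3, -2.8, 8.0]
opening: 22.6
grasp_force: 29.6
```

Request:
{"method": "apply_moves", "body": {
  "steps": [0,0.01,0,0,0,0,0,0]
}}

```text
time: 17.2
tcp_pos: [508.1, 42.1, 53.7]
tool_rot: [[-0.907, 0.421, 0.002], [0.421, 0.907, -0.002], [-0.003, -0.001, -1.0]]
ft_force: [-2.4, -4.2, 7.6]
opening: 22.6
grasp_force: 29.7
```

Request:
{"method": "apply_moves", "body": {
  "steps": [0,0.01,0,0,0,0,0,0]
}}

```text
time: 17.45
tcp_pos: [508.1, 42.2, 53.7]
tool_rot: [[-0.907, 0.421, 0.001], [0.421, 0.907, -0.004], [-0.003, -0.003, -1.0]]
ft_force: [-3.9, -7.7, 9.3]
opening: 22.7
grasp_force: 30.0
```

The clamp is home, with firm contact at the same place as at the start. I release it, retract and check.

Request:
{"method": "apply_moves", "body": {
  "steps": [0,-0.01,0,0,0,0,0,0,0,0,0,0],
  "grip": 44
}}

```text
time: 17.82
tcp_pos: [506.7, 43.2, 51.3]
tool_rot: [[-0.907, 0.422, -0.0], [0.422, 0.907, 0.0], [0.0, 0.0, -1.0]]
ft_force: [0.8, 0.3, 0.0]
opening: 44.1
grasp_force: 0.0
```

Request:
{"method": "apply_moves", "body": {
  "steps": [0,0,-0.3,0,0,0,-0.3,0,0,0,-0.3,0,0,0.3,0,0,0,0.3,0,0,0,0.3,0,0,0,0,0,0.1,0,0,0,0.1,0,0,0,0.1,0,0,0,0.1,0,0,0,0.1,0,0,0,0.1],
  "grip": 80
}}

```text
time: 19.32
tcp_pos: [552.2, 141.2, 159.2]
tool_rot: [[-0.187, 0.982, -0.001], [0.982, 0.187, 0.0], [0.0, -0.001, -1.0]]
ft_force: [0.9, 0.6, 0.7]
opening: 80.2
grasp_force: 0.0
```

Request:
{"method": "apply_moves", "body": {
  "steps": [0,0,0,0.1,0,0,0,0.1,0,0,0,0,0,0,0,0]
}}

```text
time: 19.82
tcp_pos: [552.3, 141.1, 159.4]
tool_rot: [[0.119, 0.993, -0.0], [0.993, -0.119, 0.0], [0.0, -0.0, -1.0]]
ft_force: [0.3, -0.9, -0.1]
opening: 79.8
grasp_force: 0.0
```

```bash
python3 - <<'E'
from e import *
s=robot.sense();f=robot.grab_frame('wrist');g=robot.grab_frame('side')
a=cv2.resize(f[80:300,190:450],(520,440));b=cv2.resize(g[240:350,270:430],(272,187));b=cv2.copyMakeBorder(b,0,253,0,0,0)
cv2.imwrite('pics/w6.png',np.hstack([a,b])[:,:,::-1])
print(s['time'],s['tcp_pos'],ang(s['tool_rot'][:2,0]),s['opening'],s['ft_force'])
E
```

```text
19.825 [552.31 141.15 159.36] 83.19297656849501 79.84805912703665 [ 0.31 -0.85 -0.12]
```

View pics/w6.png

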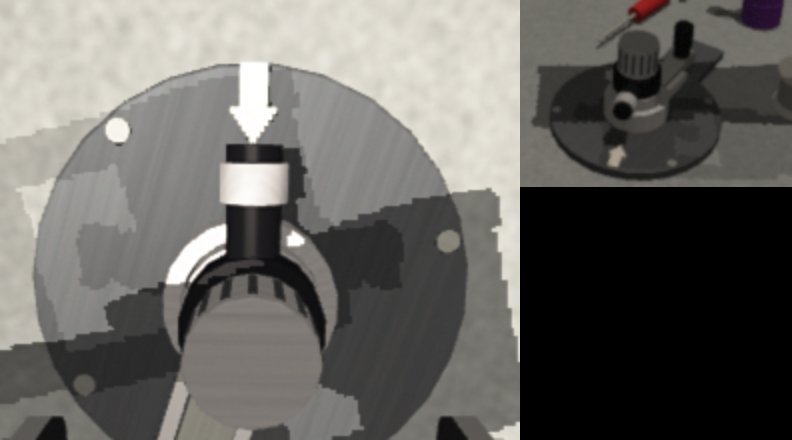

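The outlet (column 254) still lines up with the arrow tip (254). The clamp is home, the connector is seated, and the gripper is clear, so I hand the job in.

```bash
python3 -c "
from cell import robot
print(robot.finish_job())"
```

```text
the job is handed in; nothing more can be done
None
```

I pulled the clamp out to its stop, turned the seated connector until its outlet lined up with the arrow (within about half a degree in the wrist camera), pushed the clamp home, and handed the job in at about 20 s; no verdict came back.

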